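Seat a round test bar in a V-block and hold it down

ROBOT

A 7-joint arm with a two-finger parallel gripper is mounted at the origin on the work surface. World frame = base frame: x ahead of the robot, y to its left, z up, the work surface at z = 0. Lengths are in mm, angles in rad, forces in N, time in s.
With the tool pointing down it reaches from about 400 to 925 mm from the base axis. Payload 4.1 kg.
Tool frame: the origin (TCP) lies where the fingers leave the gripper's body, on its centre line; the fingertips stand 73 mm ahead of it and the grasp point (between the pads) lies 54 mm ahead of it; z points along the fingers, y is the direction in which the jaws open and shut (so a half turn about z gives the same grasp; the last joint's range is limited). The gripper opens to 85 mm and grips with 20 to 120 N. Pads are 22 mm wide; open, the fingers measure 114 mm over their backs; the gripper's body (76 mm by 85 mm) begins 54 mm behind the grasp point. The pads swing forward as they close: fully open they stand 13 mm farther back than shut.
Start: joints at [1.225, 0.398, 0.045, 1.537, -0.019, 1.207, -0.051], TCP at [158.831, -630.322, 303.947] pointing down, gripper open.
Joint ranges: [-2.82, 2.82], [-0.49, 2.23], [-1.37, 1.46], [0, 2.46], [-1.36, 4.5], [0.23, 2], [-2.94, 2.94]. Speed limits (rad/s): [2.57, 2.57, 3.14, 3.14, 3.14, 3.14, 3.14].

INTERFACE

Orientations are given as a unit quaternion [x, y, z, w].
In Python, from plant import arm gives the robot as it stands.
- The arm moves only by the tool jog_arm, never from a script. Its argument "series" is a list that holds one entry, the list of rows, each a list of 7 numbers: the shift along the tool's x, y, z in m, then the turn, a rotation vector about the tool's x, y, z in degrees, then the opening, from 0 (shut) to 1 (fully open). In form: [[[x, y, z, ax, ay, az, grip], ...]]. A call has exactly 8 rows; each row is the pose to reach, as a shift and turn from the pose commanded when the call began, along the tool's axes at that moment; what a row does not reach only later rows make up. A row lasts 1/12 s, in which the tool goes at most 41.7 mm and 7.16 degrees, less where a joint would pass 70% of its speed; a pose out of reach is approached as far as the arm can. A call with a gripper value outside its range is refused whole. The fingers move at their own pace and stop on an object; the grip force is fixed at half the most. Time passes only in rows, so rows that repeat a pose let the fingers close, or fill a call up. It gives the time, the measured TCP pose, the force and the opening at its end, in the units of the state.
- arm.observe(): the state, without advancing time (a new reading comes with each control period).
- arm.snapshot(name): name is "scene" or "top" or "wrist"; returns a dict with "img" (384x512x3 uint8, red, green, blue), "vertical_fov" (degrees; the focal length in pixels is half the picture's height over the tangent of half this angle, whatever the lens; pixels are square), "cx", "cy" (the principal point, pixels), "dist_coeffs" ([k1, k2, p1, p2, k3] as OpenCV has them; the pictures are not rectified), "extrinsics" (4x4, takes a point from world to camera coordinates); the wrist camera has in their place "hand_eye" (4x4, takes a point from camera to tool coordinates, whose origin is the TCP and whose axes are the flange's). Camera axes: x right, y down, z forward; pixel columns grow to the right and rows downward; lengths in mm; the calibration is good to about 2 mm. A picture is of the moment at which its call begins: read the wrist's pose just before it. There is no depth.
- arm.hand_in(): hands the job in, once; it reports no verdict.
The state is a dict: "time": time; "joint_positions": joint angles; "dq": joint speeds; "joint_efforts": joint torques, N m; "tool_pos": TCP position; "eef_rot": TCP orientation; "wrist_force": force on the tool from outside, world axes, zero at the start; "moment": the same for the moment, N m; "finger_gap": opening from 0.0 (shut) to 1.0 (fully open).
Only numpy, scipy, OpenCV 4.12 (cv2) and the standard library are available. Lean on these libraries where they do the work, as an engineer would, in place of code of your own. Each camera call takes 0.05 s, during which the arm holds its last target. There are 200 camera calls.

TASK

Swing the red latch lever fully clear of the case, open the blue lid right back past upright, and take out the round aluminium test bar. Lay the bar gently in the groove of the V-block, roughly centred along it, and press it down with a steady push of about 15 newtons so that it bears firmly on both sloping sides. Finish while still holding it pressed there, with latch and lid left open and everything else on the bench left alone.

Things in the scene. Friction and masses are not known exactly. Their poses are not given: they have to be found in the camera images.
- case: grey case fixed to the bench, 126 mm (x) by 150 mm (y), walls 58 mm high, 5 mm thick, inner floor 7 mm up. Origin: centre of its underside; -x is its front (latch, lid handle), +x the lid hinge side, z up. Inside, two black V rests (14 mm wide, at x = -38 and +38 mm, up to 29 mm above the bench) carry the test bar along the case's x; between them is room for fingers.
- latch (a joint): red latch lever on top of the case's front edge, radians: 0 = pointing to the case's +x, over the lid, holding it shut; it swings level about a vertical pivot towards the case's +y and stops at 1.7; from about 1.3 on it is clear of the lid. It starts between 0 and 0.2. Light friction (under 1 N at the peg), stays where it is left.
- latch_pivot (a point): the latch lever's vertical pivot axis, at the height of the lever (72 mm above the bench), 14 mm in front of the case; the axes are the case's. The lever is 14 mm wide, 6 mm thick and reaches 51 mm from the pivot.
- latch_peg (a point): upright round red peg on the latch lever, 12 mm diameter, standing 32 mm up from the lever's upper face (75 to 107 mm above the bench), 45 mm from the pivot. This point is on its axis, 94 mm above the bench.
- lid (a joint): blue lid of the case, radians: 0 = shut, 1.57 = upright, 2.4 = leaning well back on its stop. It turns easily (under 2 N at the handle): let go before upright it falls shut, let go well past upright (about 1.7) it sinks back by itself to its stop. Lid plate 126 x 150 x 8 mm, top 67 mm above the bench when shut.
- lid_hinge (a point): middle of the lid's hinge axis, which runs along the case's y at the case's back (+x) edge, 63 mm above the bench; the axes are the case's.
- lid_handle (a point): middle of the lid's handle, a round steel bar of 10 mm diameter and 70 mm length along the case's y, in the plane of the lid, 171 mm from the hinge axis and 45 mm in front of the lid's front edge (63 mm above the bench when shut), held by a thin rod at each end, open in between; it sits 25 mm to the case's -y side of the middle.
- testbar_center (a point): centre of the test bar: smooth round aluminium bar, 30 mm diameter, 104 mm long, about 0.22 kg, a blue band 12 mm wide round its middle, thin black rings near its ends. The point's x axis runs along the bar. It starts lying in the case, its centre 37 mm above the bench.
- testbar: the same test bar as a body (origin at its centre, x along the bar)
- vblock: steel V-block on a dark base plate 125 x 90 x 12 mm, fixed. Origin: centre of the underside on the bench. The 90 degree groove runs along its x: bottom 32 mm, lips 52 mm above the bench, 40 mm wide at the lips. It is two 20 mm long parts at x = -37 and +37 mm; the 54 mm slot between them leaves room for fingers down to the plate.
- vface_left: the sloping 45 degree faces of the groove on the V-block's +y side
- vface_right: the sloping 45 degree faces of the groove on the V-block's -y side
- vblock_seat (a point): where the centre of the test bar comes to lie when it is seated in the groove, 53 mm above the bench; x runs along the groove.
- caliper: digital caliper lying flat, 230 mm long, steel with a black slide; a bystander
- screwdriver: orange-handled screwdriver lying flat; a bystander
- weight: brass calibration weight, 44 mm wide, 58 mm tall, standing; a bystander
- solvent: white plastic bottle with a blue cap, 56 mm wide, 140 mm tall; a bystander
- specimen_tray: low white tray (160 x 120 x 22 mm) with three flat test strips; a bystander
- jaw_insert: dark steel serrated gripping-jaw insert, 50 x 40 x 32 mm; a bystander
- notebook: closed blue notebook, 150 x 210 x 14 mm; a bystander
Mind the look-alikes: they are no part of the job. What is shaped like the vblock but orange or turquoise is not meant.

How it is judged:
By the outcome, as a careful person would: the job done as asked, in the order asked, and still so for the second after the job is handed in, while the arm keeps its last pose, push and grip.
It also fails if it takes over 72 s, if anything falls off the work surface, if the arm or the gripper's body presses on something with over 40 N, if the wrist force passes 120 N, or if a joint passes its speed limit or range.

## Working session

There is one attempt and no reset: what is moved stays moved. The work goes in short steps, Python scripts to look and compute and a tool call to move; the robot and the scene stay as the last step left them, time stands still between calls to the robot, and variables do not carry over. Pictures are saved under pics/ and viewed, about 8 in all and at most 12, crops included, and the job is handed in when it is done.

Besides the shell and the picture viewer there is one more tool, called after "Emit:" as name(argument=value, ...) on one line, values as JSON. jog_arm: Moves the arm, as the interface text tells. Its arguments: {"type":"object","properties":{"series":{"type":"array"}},"required":["series"]}

```bash
ls; mkdir -p pics
cat > h.py <<'E'
import numpy as np, cv2, pickle
from scipy.spatial.transform import Rotation as R
from plant import arm
def T_tool(s):
    T=np.eye(4);T[:3,:3]=R.from_quat(s['eef_rot']).as_matrix();T[:3,3]=s['tool_pos'];return T
def snap(n,save=None):
    s=arm.observe();d=arm.snapshot(n)
    d['c2w']=T_tool(s)@np.array(d['hand_eye']) if n=='wrist' else np.linalg.inv(np.array(d['extrinsics']))
    h,w=d['img'].shape[:2];f=h/2/np.tan(np.radians(d['vertical_fov'])/2)
    d['K']=np.array([[f,0,d['cx']],[0,f,d['cy']],[0,0,1]]);d['s']=s
    if save:
        cv2.imwrite(f'pics/{save}.png',d['img'][:,:,::-1]);pickle.dump(d,open(f'pics/{save}.pkl','wb'))
    return d
def load(n): return pickle.load(open(f'pics/{n}.pkl','rb'))
def ray(d,uv):
    p=cv2.undistortPoints(np.array([[uv]],float),d['K'],np.array(d['dist_coeffs'],float))[0,0]
    v=d['c2w'][:3,:3]@np.array([p[0],p[1],1]);return d['c2w'][:3,3],v/np.linalg.norm(v)
def plane(d,uv,z):
    o,v=ray(d,uv);return o+v*(z-o[2])/v[2]
def tri(*obs):
    A=np.zeros((3,3));b=np.zeros(3);rs=[ray(d,uv) for d,uv in obs]
    for o,v in rs: P=np.eye(3)-np.outer(v,v);A+=P;b+=P@o
    x=np.linalg.solve(A,b);return x,[np.linalg.norm((np.eye(3)-np.outer(v,v))@(x-o)) for o,v in rs]
def proj(d,X):
    M=np.linalg.inv(d['c2w']);r,_=cv2.Rodrigues(M[:3,:3])
    return cv2.projectPoints(np.array(X,float).reshape(-1,3),r,M[:3,3],d['K'],np.array(d['dist_coeffs'],float))[0].reshape(-1,2)
E
python3 - <<'E'
from h import *
for n in ['scene','top','wrist']:
    d=snap(n,n+'0');print(n,d['c2w'].round(2).tolist(),d['vertical_fov'],d['dist_coeffs'])
s=arm.observe();print(s)
a,b=[cv2.imread(f'pics/{n}0.png') for n in['scene','top']]
cv2.imwrite('pics/both.png',cv2.resize(np.vstack([a,b]),None,fx=.78,fy=.78))
E
```

```text
pics
scene [[-0.82, 0.29, -0.49, 1201.87], [0.57, 0.44, -0.69, 950.83], [0.01, -0.85, -0.53, 798.4], [0.0, 0.0, 0.0, 1.0]] 50.243231287219956 [0.00637169 0.         0.         0.         0.        ]
top [[-0.01, -1.0, 0.06, 451.34], [-1.0, 0.02, 0.02, 22.15], [-0.02, -0.06, -1.0, 1175.65], [0.0, 0.0, 0.0, 1.0]] 54.45353947947562 [-0.12448691  0.          0.          0.          0.        ]
wrist [[0.25, -0.93, -0.28, 230.97], [-0.97, -0.24, -0.07, -612.44], [-0.0, 0.29, -0.96, 373.1], [0.0, 0.0, 0.0, 1.0]] 69.06114161885966 [-0.0330039  0.         0.         0.         0.       ]
{'time': 0.15, 'joint_positions': array([ 1.22503625,  0.39902315,  0.04503031,  1.53759699, -0.01873155,
        1.20693401, -0.05069084]), 'dq': array([ 0.00143704, -0.00179357, -0.00136059, -0.00133106,  0.00035278,
        0.00068713,  0.00068006]), 'joint_efforts': array([ 2.99164945e-03, -4.75560451e+01,  1.36734970e+00, -2.54510379e+01,
        1.18372153e-02,  6.50996750e-03, -6.74227309e-06]), 'tool_pos': array([ 158.72425466, -629.92272376,  303.09831818]), 'eef_rot': array([ 9.92390763e-01,  1.23125872e-01, -1.31097571e-04, -7.58766545e-04]), 'wrist_force': array([-0.13296148,  0.16161554, -0.34850634]), 'moment': array([-0.01113944,  0.01233408,  0.02739616]), 'finger_gap': 0.9986778080984883}
```

View pics/top0.png

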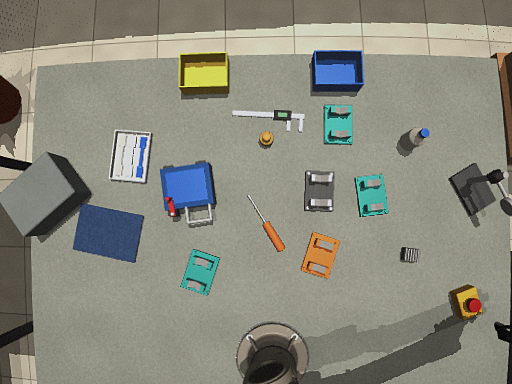

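View pics/scene0.png

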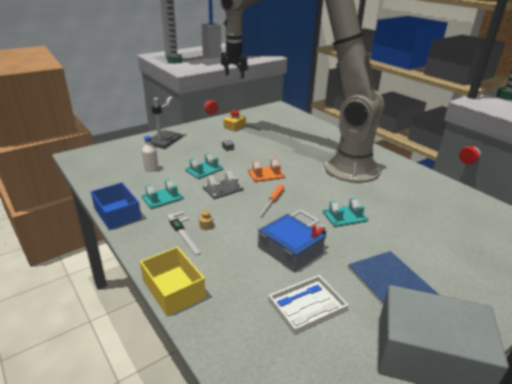

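Top view: case (blue lid) at about (188,188), red latch at (171,206), handle at (200,215). Candidates for the V-block are grey steel (320,190), turquoise (338,124), (371,195) and (200,272), and orange (320,254). By the description I choose the steel one at (320,190). The scene view agrees: case at (292,240), steel block at (222,184).

```bash
cat > m1.py <<'E'
from h import *
t=load('top0');s=load('scene0')
def mask(d,lo,hi,box):
    m=cv2.inRange(cv2.cvtColor(d['img'],cv2.COLOR_RGB2HSV),lo,hi);k=np.zeros_like(m);x0,y0,x1,y1=box;k[y0:y1,x0:x1]=m[y0:y1,x0:x1]
    c=max(cv2.findContours(k,cv2.RETR_EXTERNAL,cv2.CHAIN_APPROX_NONE)[0],key=cv2.contourArea);return k,c[:,0].astype(float)
def rect(d,c,z):
    P=np.array([plane(d,p,z)[:2] for p in c],np.float32);r=cv2.minAreaRect(P);return r
k,c=mask(t,(95,120,60),(125,255,255),(150,150,222,220));print('lid',rect(t,c,67))
k,c=mask(t,(0,0,0),(179,90,110),(295,160,345,220));r=rect(t,c,12);print('vplate',r,cv2.boundingRect(c.astype(np.float32)))
for d,b in((t,(155,185,185,222)),(s,(300,220,335,245))):
    k=cv2.inRange(cv2.cvtColor(d['img'],cv2.COLOR_RGB2HSV),(0,150,80),(8,255,255));k2=k*0;k2[b[1]:b[3],b[0]:b[2]]=k[b[1]:b[3],b[0]:b[2]]
    ys,xs=np.nonzero(k2);print('red',len(xs),xs.min(),xs.max(),ys.min(),ys.max(),xs.mean(),ys.mean())
A=cv2.resize(t['img'][145:230,145:235],None,fx=4.4,fy=4.4,interpolation=2);B=cv2.resize(t['img'][145:230,285:375],None,fx=4.4,fy=4.4,interpolation=2)
cv2.imwrite('pics/crop1.png',np.hstack([A,B])[:,:,::-1])
E
python3 m1.py
```

```text
lid ((539.271728515625, 249.9219970703125), (126.97948455810547, 150.64895629882812), 7.444387912750244)
vplate ((521.5558471679688, -154.1015167236328), (91.36815643310547, 125.53646850585938), 88.70889282226562) (304, 171, 30, 41)
red 70 165 175 198 216 170.55714285714285 205.4142857142857
red 30 314 322 226 234 317.3333333333333 230.43333333333334
```

View pics/crop1.png

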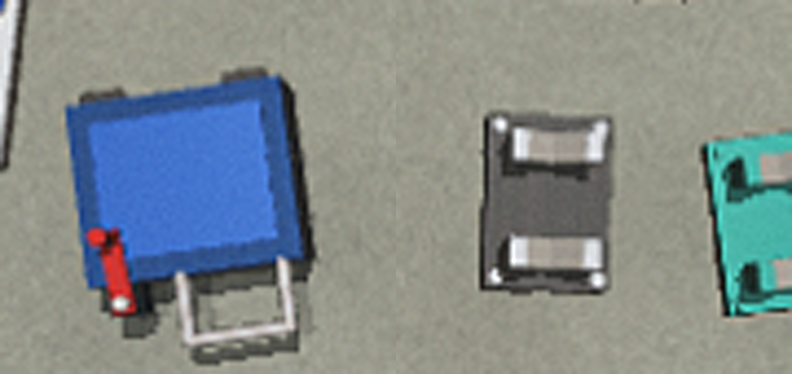

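Lid measures 127 x 151 and the plate 91 x 125.5, so both match the given sizes. The crop confirms red latch, blue lid and steel block. Now I move to look from the wrist, going round the base.

Emit:
jog_arm(series=[[[0.037,-0.017,0,0,0,0,1],[0.075,-0.035,0,0,0,0,1],[0.113,-0.052,0,0,0,0,1],[0.151,-0.07,0,0,0,0,1],[0.189,-0.087,0,0,0,0,1],[0.227,-0.105,0,0,0,0,1],[0.265,-0.122,0,0,0,0,1],[0.303,-0.14,0,0,0,0,1]]])

```text
time: 0.82
tool_pos: [418.5, -419.9, 303.8]
eef_rot: [0.992, 0.123, -0.0, 0.0]
wrist_force: [1.0, -0.6, -0.2]
finger_gap: 1.0
```

Emit:
jog_arm(series=[[[0.018,-0.037,0,0,0,0,1],[0.036,-0.074,0,0,0,0,1],[0.054,-0.111,0,0,0,0,1],[0.072,-0.148,0,0,0,0,1],[0.09,-0.185,0,0,0,0,1],[0.108,-0.222,0,0,0,0,1],[0.126,-0.259,0,0,0,0,1],[0.14,-0.29,0,0,0,0,1]]])

```text
time: 1.48
tool_pos: [482.4, -102.7, 303.9]
eef_rot: [0.992, 0.124, 0.0, -0.0]
wrist_force: [0.9, 0.0, -0.7]
finger_gap: 1.002
```

```bash
python3 -c "
from h import *
snap('wrist','w1')"
```

Emit:
jog_arm(series=[[[0.008,-0.039,0,0,0,0,1],[0.016,-0.078,0,0,0,0,1],[0.025,-0.117,0,0,0,0,1],[0.033,-0.156,0,0,0,0,1],[0.041,-0.195,0,0,0,0,1],[0.05,-0.234,0,0,0,0,1],[0.058,-0.273,0,0,0,0,1],[0.066,-0.311,0,0,0,0,0]]])

```text
time: 2.2
tool_pos: [469.8, 213.3, 303.9]
eef_rot: [0.992, 0.123, 0.0, 0.0]
wrist_force: [1.3, 0.3, -0.3]
finger_gap: 0.884
```

```bash
python3 -c "
from h import *
d=snap('wrist','w2');print(d['s']['tool_pos'],d['s']['finger_gap'])"
```

```text
[469.79282218 213.2559465  303.87542386] 0.8843520188719467
```

Emit:
jog_arm(series=[[[-0.02,0,0.005,0,0,0,0],[-0.04,0,0.01,0,0,0,0],[-0.06,0,0.015,0,0,0,0],[-0.06,0,0.02,0,0,0,0],[-0.06,0,0.03,0,0,0,0],[-0.06,0,0.04,0,0,0,0],[-0.06,0,0.04,0,0,0,0],[-0.06,0,0.04,0,0,0,0]]])

```text
time: 2.92
tool_pos: [412.3, 196.8, 263.0]
eef_rot: [0.992, 0.123, -0.001, -0.0]
wrist_force: [-0.4, 0.2, 0.2]
finger_gap: 0.005
```

```bash
python3 -c "
from h import *
d=snap('wrist','w3');print(d['s']['tool_pos'],d['s']['finger_gap'])
a,b=[load(n)['img'] for n in('w2','w3')]
cv2.imwrite('pics/w23.png',cv2.resize(np.hstack([a,b]),(800,300),interpolation=3)[:,:,::-1])"
```

```text
[412.31552709 196.80765639 262.99603403] 0.0047360231617291975
```

View pics/w23.png

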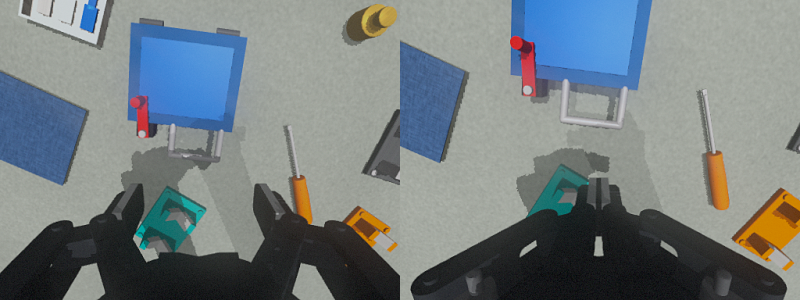

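Both wrist views show the latch peg top, at about (174,129) in w2 and (148,55) in w3, the white pivot screw, the handle and the lid. Next I triangulate them.

```bash
cat > m2.py <<'E'
from h import *
a,b=load('w2'),load('w3')
def px(u,v): return np.array([u,v])*1.28
for n,p,q in(('pegtop',(136.5,101.5),(116,43)),('pivot',(140.5,134),(128,90)),('hndL',(172,153.5),(165,121)),('hndR',(219,157.5),(218.5,125))):
    X,e=tri((a,px(*p)),(b,px(*q)));print(n,X.round(1),np.round(e,1))
def lidrect(d,name):
    m=cv2.inRange(cv2.cvtColor(d['img'],cv2.COLOR_RGB2HSV),(100,140,90),(125,255,255))
    c=[c for c in cv2.findContours(m,0,1)[0] if cv2.contourArea(c)>4000]
    for k in c:
        P=np.array([plane(d,p,67)[:2] for p in k[:,0]],np.float32);print(name,cv2.minAreaRect(P))
lidrect(a,'w2')
for d in(a,b):
    m=cv2.inRange(cv2.cvtColor(d['img'],cv2.COLOR_RGB2HSV),(0,150,60),(8,255,255));m[200:]=0;m[:,250:]=0
    print([ (cv2.boundingRect(c),cv2.contourArea(c)) for c in cv2.findContours(m,0,1)[0] if cv2.contourArea(c)>50])
d=load('w1')
g=d['img'].mean(2);m=((g<95)).astype(np.uint8)*255;m[330:]=0
for c in cv2.findContours(m,0,1)[0]:
    if 2000<cv2.contourArea(c)<30000:
        P=np.array([plane(d,p,12)[:2] for p in c[:,0]],np.float32);print('w1',cv2.boundingRect(c),cv2.minAreaRect(P))
x,y,w,hh=0,0,512,384
cv2.imwrite('pics/w1c.png',np.hstack([d['img'],cv2.cvtColor(m,cv2.COLOR_GRAY2RGB)])[:,:,::-1])
E
python3 m2.py
```

```text
pegtop [500.8 299.4 103.8] [1.2 1.2]
pivot [455.9 290.4  79.4] [1.2 1.2]
hndL [424.  245.1  39.9] [0.5 0.5]
hndR [438.1 172.8  47.6] [2.2 2.2]
w2 ((539.1807861328125, 249.68203735351562), (126.34857177734375, 149.32643127441406), 7.230342388153076)
[]
[((141, 47, 15, 16), 141.5)]
w1 (335, 238, 166, 92) ((360.5283203125, -408.7976989746094), (163.59515380859375, 295.7120361328125), 12.834000587463379)
w1 (8, 188, 187, 142) ((213.6049346923828, 43.520477294921875), (181.2195281982422, 386.7740478515625), 52.42409896850586)
w1 (1, 0, 54, 121) ((538.6224975585938, 194.9982147216797), (138.10374450683594, 58.545867919921875), 6.9823408126831055)
```

Checks hold: peg is 45.8 mm from the pivot, the pivot is 77.5 mm in front of the case centre, and the lid centre agrees in two views. Latch angle is about 0.07. With the fingers shut I go down beside the peg.

Emit:
jog_arm(series=[[[0.03,-0.015,0,0,0,0,0],[0.065,-0.03,0.01,0,0,0,0],[0.095,-0.045,0.03,0,0,0,0],[0.107,-0.05,0.055,0,0,0,0],[0.107,-0.05,0.08,0,0,0,0],[0.107,-0.05,0.1,0,0,0,0],[0.107,-0.05,0.108,0,0,0,0],[0.107,-0.05,0.108,0,0,0,0]]])

```text
time: 3.63
tool_pos: [503.0, 271.0, 153.9]
eef_rot: [0.992, 0.123, -0.002, 0.001]
wrist_force: [-0.4, 0.3, 1.0]
finger_gap: 0.001
```

```bash
cat >> h.py <<'E'
C=np.array([539.2,249.8]);A=np.radians(7.3);EX=np.array([np.cos(A),np.sin(A)]);EY=np.array([-EX[1],EX[0]])
def goto(W,yaw=None,q=None):
    """shift (m, tool axes) and turn (deg) from the measured pose to world TCP W, tool straight down with tool-x at yaw"""
    s=arm.observe();M=R.from_quat(s['eef_rot'])
    sh=[(M.inv().apply(np.array(w)-s['tool_pos'])/1000).round(4).tolist() for w in np.atleast_2d(W)]
    t=None
    if yaw is not None:
        D=R.from_euler('z',yaw,degrees=True)*R.from_rotvec([np.pi,0,0]);t=(M.inv()*D).as_rotvec(degrees=True).round(2).tolist()
    print(sh,t,s['tool_pos'].round(1),s['wrist_force'].round(1),round(s['finger_gap'],3))
E
python3 - <<'E'
from h import *
goto([[504.2,271.5,155],[503.3,302.4,155],[491.8,323.6,155],[480.5,332.6,155],[467.6,336.7,155],[467.6,336.7,250]])
E
```

```text
[[0.0013, -0.0002, -0.0011], [0.008, -0.0303, -0.0012], [0.002, -0.0537, -0.0012], [-0.0068, -0.0652, -0.0011], [-0.0183, -0.0723, -0.0011], [-0.0186, -0.0722, -0.0961]] None [503.  271.  153.9] [-0.4  0.3  1. ] 0.001
```

Emit:
jog_arm(series=[[[0.005,-0.016,-0.001,0,0,0,0],[0.008,-0.03,-0.001,0,0,0,0],[0.006,-0.042,-0.001,0,0,0,0],[0.002,-0.054,-0.001,0,0,0,0],[-0.007,-0.065,-0.001,0,0,0,0],[-0.013,-0.07,-0.001,0,0,0,0],[-0.019,-0.072,-0.001,0,0,0,0],[-0.019,-0.072,-0.001,0,0,0,0]]])

```text
time: 4.3
tool_pos: [465.4, 337.7, 157.1]
eef_rot: [0.992, 0.124, -0.0, -0.0]
wrist_force: [-0.1, -0.0, 0.2]
finger_gap: 0.001
```

Run:
```python
from h import *
d=snap('wrist','w4')
# retreat pose above the handle front, jaws along case x : yaw=7.3+90 or -90
h=C-108*EX-25*EY;print(h)
goto([[*h,250],[*h,117]],7.3-90);goto([*h,117],97.3);print(arm.observe()['joint_positions'])
```

```text
[435.25201542 211.27966121]
[[-0.0611, 0.1142, -0.0929], [-0.061, 0.1141, 0.0401]] [0.06, -0.0, 96.93] [466.3 336.9 156.9] [ 0.6 -1.3  0.6] -0.003
[[-0.061, 0.1141, 0.0401]] [0.0, 0.06, -83.07] [466.3 336.9 156.9] [ 0.6 -1.3  0.6] -0.003
[-0.25693743  0.46992354 -0.56502252  1.8514793   0.31238796  0.90998299
 -2.28979716]
```

Latch push made no contact alarm. Now I rise, turn the jaws across the handle and look closely.

Emit:
jog_arm(series=[[[0,0,-0.04,0,0,-7,0],[-0.01,0.02,-0.07,0,0,-14,0],[-0.025,0.045,-0.08,0,0,-21,0.2],[-0.04,0.075,-0.08,0,0,-28,0.4],[-0.05,0.1,-0.08,0,0,-35,0.4],[-0.06,0.114,-0.08,0,0,-42,0.4],[-0.061,0.114,-0.08,0,0,-49,0.4],[-0.061,0.114,-0.08,0,0,-56,0.4]]])

```text
time: 5.02
tool_pos: [436.1, 208.6, 236.6]
eef_rot: [0.818, 0.575, -0.001, 0.001]
wrist_force: [-0.3, 1.1, -0.9]
finger_gap: 0.396
```

Emit:
jog_arm(series=[[[0,0,0,0,0,-7,0.4],[0,0,0,0,0,-14,0.4],[0,0,0,0,0,-21,0.4],[0,0,0,0,0,-27,0.4],[0,0,0,0,0,-27,0.4],[0,0,0,0,0,-27,0.4],[0,0,0,0,0,-27,0.4],[0,0,0,0,0,-27,0.4]]])

```text
time: 5.68
tool_pos: [436.3, 211.1, 236.8]
eef_rot: [0.662, 0.749, -0.0, 0.0]
wrist_force: [0.6, 0.4, -0.6]
finger_gap: 0.395
```

Run:
```python
from h import *
d=snap('wrist','w5');e=snap('top','top5');print(d['s']['joint_positions'].round(2),d['c2w'].round(2))
h=C-108*EX-25*EY
goto([*h,117],97.3)
for y in(-60,10): print(y,proj(d,[*(C-108*EX+y*EY),63]).round(0))
b=cv2.resize(e['img'][140:240,130:240],(422,384),interpolation=2)
cv2.imwrite('pics/w5v.png',cv2.resize(np.hstack([d['img'],b]),None,fx=.85,fy=.85)[:,:,::-1])
```

```text
[ 0.22  0.25 -0.87  1.98  0.23  1.01 -0.63] [[ 9.9000e-01  1.2000e-01  4.0000e-02  4.2741e+02]
 [ 1.2000e-01 -9.5000e-01 -2.9000e-01  2.8425e+02]
 [-0.0000e+00  2.9000e-01 -9.6000e-01  3.0693e+02]
 [ 0.0000e+00  0.0000e+00  0.0000e+00  1.0000e+00]]
[[0.0001, -0.001, 0.1199]] [0.0, 0.02, -0.22] [436.3 211.3 236.9] [-0.3  0.4 -0.2] 0.397
-60 [[253. 224.]]
10 [[253. 150.]]
```

View pics/w5v.png

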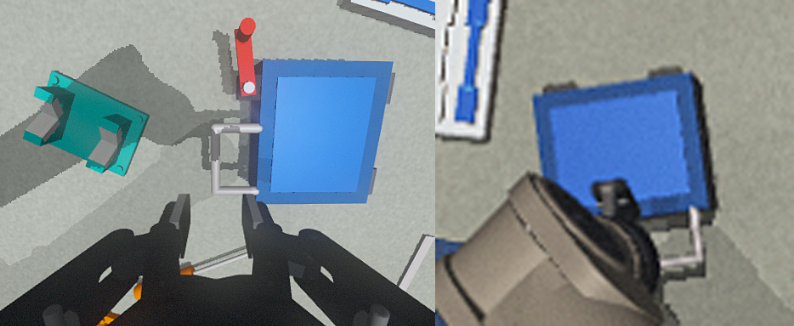

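The picture shows the latch pointing to the case's +y, clear of the lid. The handle bar is at u=253, v=151–224, exactly where the model puts it at z=63. Next I go down and grip it.

Emit:
jog_arm(series=[[[0,-0.001,0.035,0,0,0,0.4],[0,-0.001,0.07,0,0,0,0.4],[0,-0.001,0.1,0,0,0,0.4],[0,-0.001,0.12,0,0,0,0.4],[0,-0.001,0.12,0,0,0,0.3],[0,-0.001,0.12,0,0,0,0],[0,-0.001,0.12,0,0,0,0],[0,-0.001,0.12,0,0,0,0]]])

```text
time: 6.45
tool_pos: [435.5, 211.7, 118.1]
eef_rot: [0.662, 0.75, 0.0, 0.0]
wrist_force: [-1.6, 0.1, -0.4]
finger_gap: 0.087
```

Run:
```python
from h import *
W=[]
for th in np.arange(.2,2.21,.2):
    x=63-171*np.cos(th);z=63+171*np.sin(th);W.append([*(C+x*EX-25*EY),z+54])
goto(W)
```

```text
[[-0.0004, 0.0032, -0.0329], [-0.0003, 0.0133, -0.0655], [-0.0003, 0.0297, -0.0954], [-0.0002, 0.0517, -0.1215], [-0.0001, 0.0785, -0.1427], [-0.0001, 0.1089, -0.1581], [0.0, 0.1418, -0.1672], [0.0001, 0.1759, -0.1696], [0.0002, 0.2098, -0.1652], [0.0003, 0.2421, -0.1541], [0.0004, 0.2715, -0.1368]] None [435.5 211.7 118.1] [-1.6  0.1 -0.4] 0.087
```

Emit:
jog_arm(series=[[[0,0.001,-0.016,0,0,0,0],[0,0.003,-0.033,0,0,0,0],[0,0.008,-0.05,0,0,0,0],[0,0.013,-0.065,0,0,0,0],[0,0.021,-0.081,0,0,0,0],[0,0.03,-0.095,0,0,0,0],[0,0.04,-0.109,0,0,0,0],[0,0.052,-0.1215,0,0,0,0]]])

```text
time: 7.12
tool_pos: [484.3, 218.0, 240.4]
eef_rot: [0.661, 0.75, -0.002, -0.001]
wrist_force: [-7.8, -0.1, 4.2]
finger_gap: 0.092
```

Run:
```python
from h import *
W=[]
for th in np.arange(1.,2.25,.2):
    x=63-171*np.cos(th);z=63+171*np.sin(th);W.append([*(C+x*EX-25*EY),z+54])
goto(W)
d=snap('wrist','w6')
```

```text
[[-0.0004, 0.029, -0.0206], [-0.0004, 0.0594, -0.0362], [-0.0004, 0.0922, -0.0455], [-0.0003, 0.1263, -0.0481], [-0.0002, 0.1602, -0.0439], [-0.0001, 0.1925, -0.033], [-0.0, 0.2221, -0.0159]] None [484.3 218.  240.4] [-7.8 -0.1  4.2] 0.092
```

Emit:
jog_arm(series=[[[0,0.027,-0.021,0,0,0,0],[0,0.057,-0.0365,0,0,0,0],[0,0.09,-0.0457,0,0,0,0],[0,0.124,-0.048,0,0,0,0],[0,0.141,-0.0465,0,0,0,0],[0,0.158,-0.0437,0,0,0,0],[0,0.175,-0.039,0,0,0,0],[0,0.19,-0.0326,0,0,0,0]]])

```text
time: 7.83
tool_pos: [677.1, 242.0, 274.3]
eef_rot: [0.662, 0.75, 0.002, 0.001]
wrist_force: [-0.5, 0.1, 4.2]
finger_gap: 0.093
```

Emit:
jog_arm(series=[[[0,0,0,0,0,0,0.6],[0,0,0,0,0,0,0.6],[0,0,0,0,0,0,0.6],[0,0,0,0,0,0,0.6],[0,0,-0.02,0,0,0,0.6],[0,0,-0.04,0,0,0,0.6],[0,0,-0.06,0,0,0,0.6],[0,0,-0.08,0,0,0,0.6]]])

```text
time: 8.5
tool_pos: [674.6, 241.4, 352.6]
eef_rot: [0.661, 0.75, 0.0, 0.0]
wrist_force: [0.3, 0.1, -0.4]
finger_gap: 0.6
```

Emit:
jog_arm(series=[[[0,-0.01,-0.02,0,0,-7,1],[0,-0.05,-0.02,0,0,-14,1],[0,-0.08,-0.02,0,0,-21,1],[0,-0.11,-0.02,0,0,-28,1],[0,-0.14,-0.02,0,0,-35,1],[0,-0.16,0,0,0,-42,1],[0,-0.16,0.03,0,0,-49,1],[0,-0.16,0.06,0,0,-56,1]]])

```text
time: 9.17
tool_pos: [515.3, 221.7, 292.1]
eef_rot: [0.229, 0.974, -0.0, 0.003]
wrist_force: [1.0, 0.5, -0.5]
finger_gap: 1.0
```

Emit:
jog_arm(series=[[[0,0,0,0,0,-7,1],[0,0,0,0,0,-14,1],[0,0,0,0,0,-21,1],[0,0,0,0,0,-28,1],[0,0,0,0,0,-34,1],[0,0,0,0,0,-34,1],[0,0,0,0,0,-34,1],[0,0,0,0,0,-34,1]]])

```text
time: 9.83
tool_pos: [516.4, 221.4, 291.2]
eef_rot: [-0.061, 0.998, -0.0, 0.0]
wrist_force: [-0.3, -0.6, 0.3]
finger_gap: 0.998
```

Run:
```python
from h import *
d=snap('wrist','w7');e=snap('scene','sc7')
print(d['s']['joint_positions'].round(2))
goto([*C,91],187.3);print([proj(d,[*(C+x*EX),37+z]).round(0).tolist() for x,z in((-52,15),(52,15),(0,15))])
b=cv2.resize(e['img'][190:290,220:350],(499,384),interpolation=2)
cv2.imwrite('pics/w7v.png',cv2.resize(np.hstack([d['img'],b]),None,fx=.79,fy=.79)[:,:,::-1])
```

```text
[ 0.41  0.46 -1.17  1.75  0.45  1.24  0.82]
[[-0.0259, 0.0254, 0.2002]] [-0.04, 0.03, -0.23] [516.5 221.5 291.2] [0.3 1.1 0.2] 1.0
[[[277.0, 150.0]], [[275.0, 235.0]], [[276.0, 195.0]]]
```

View pics/w7v.png

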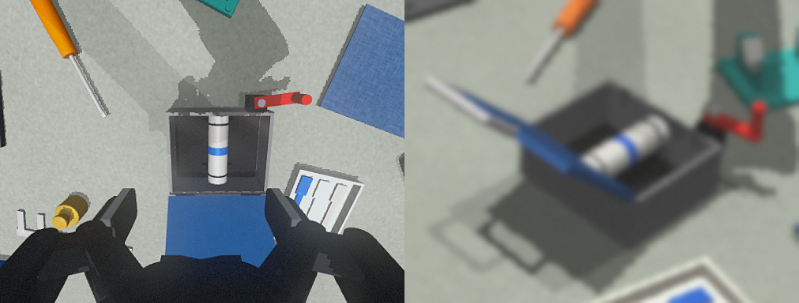

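Wrist: bar at (276,143–233) px with its band at (276,193), where I predicted (276,195). The lid lies back and the latch points outward. Next I cross-check the height with the scene view and approach.

Run:
```python
from h import *
a,b=load('w7'),load('sc7')
print(tri((a,(276,193)),(b,(293.4,237.1))))
```

```text
(array([535.65998999, 252.54260015,  47.21287702]), [np.float64(3.922795670351468), np.float64(3.922795670351412)])
```

Emit:
jog_arm(series=[[[-0.013,0.013,0.02,0,0,0,1],[-0.025,0.0255,0.04,0,0,0,1],[-0.026,0.0255,0.06,0,0,0,1],[-0.026,0.0255,0.08,0,0,0,1],[-0.026,0.0255,0.1,0,0,0,1],[-0.026,0.0255,0.12,0,0,0,1],[-0.026,0.0255,0.12,0,0,0,1],[-0.026,0.0255,0.12,0,0,0,1]]])

```text
time: 10.6
tool_pos: [538.9, 249.8, 170.5]
eef_rot: [-0.062, 0.998, -0.0, -0.001]
wrist_force: [0.1, 0.4, 0.1]
finger_gap: 0.997
```

Run:
```python
from h import *
d=snap('wrist','w8');print(d['s']['joint_positions'].round(2))
goto([*C,92],187.3)
m=cv2.inRange(cv2.cvtColor(d['img'],cv2.COLOR_RGB2HSV),(100,120,90),(125,255,255))
for c in cv2.findContours(m,0,1)[0]:
    if cv2.contourArea(c)>60: print(cv2.boundingRect(c),cv2.contourArea(c))
print(proj(d,[[*C,52],[*C,37]]).round(0).tolist())
```

```text
[ 0.25  0.64 -1.04  1.79  0.62  1.08  0.68]
[[0.0004, -0.0005, 0.0797]] [0.01, 0.04, -0.17] [539.5 250.4 171.7] [-0.1  0.9  0.3] 0.998
(158, 295, 193, 44) 5621.0
(401, 250, 33, 40) 642.5
(235, 196, 40, 20) 534.0
[[255.0, 213.0], [255.0, 206.0]]
```

Emit:
jog_arm(series=[[[0.003,0,0.025,0,0,0,1],[0.003,0,0.05,0,0,0,1],[0.003,0,0.07,0,0,0,1],[0.003,0,0.08,0,0,0,1],[0.003,0,0.08,0,0,0,0.6],[0.003,0,0.08,0,0,0,0],[0.003,0,0.08,0,0,0,0],[0.003,0,0.08,0,0,0,0]]])

```text
time: 11.32
tool_pos: [537.2, 250.3, 92.7]
eef_rot: [-0.062, 0.998, 0.001, 0.001]
wrist_force: [0.4, -0.3, -0.5]
finger_gap: 0.451
```

Emit:
jog_arm(series=[[[0,0,0,0,0,0,0],[0,0,0,0,0,0,0],[0,0,0,0,0,0,0],[0,0,-0.01,0,0,0,0],[0,0,-0.03,0,0,0,0],[0,0,-0.06,0,0,0,0],[0,0,-0.1,0,0,0,0],[0,0,-0.14,0,0,0,0]]])

```text
time: 11.98
tool_pos: [535.3, 248.9, 231.9]
eef_rot: [-0.063, 0.998, -0.001, -0.001]
wrist_force: [1.2, 0.7, -2.7]
finger_gap: 0.33
```

```bash
cat > m3.py <<'E'
from h import *
d=snap('wrist','w9');print(d['s']['joint_positions'].round(2))
goto([[521.6,-154.1,230]],178.7)
w=load('w1');t=load('top0')
v=np.array([521.6,-154.1]);print('pred plate corners w1',[proj(w,[v[0]+a,v[1]+b,12])[0].round(0).tolist() for a,b in((62,45),(62,-45),(-62,-45),(-62,45))])
cv2.imwrite('pics/w19.png',cv2.resize(np.hstack([w['img'],d['img']]),(800,300),interpolation=3)[:,:,::-1])
E
python3 m3.py
```

```text
[ 0.29  0.57 -1.1   1.74  0.55  1.18  0.73]
[[0.0676, -0.4014, 0.0085]] [0.27, 0.6, 8.47] [538.5 252.5 240.8] [1.3 3.5 3.4] 0.329
pred plate corners w1 [[279.0, 86.0], [348.0, 105.0], [318.0, 197.0], [254.0, 181.0]]
```

View pics/w19.png

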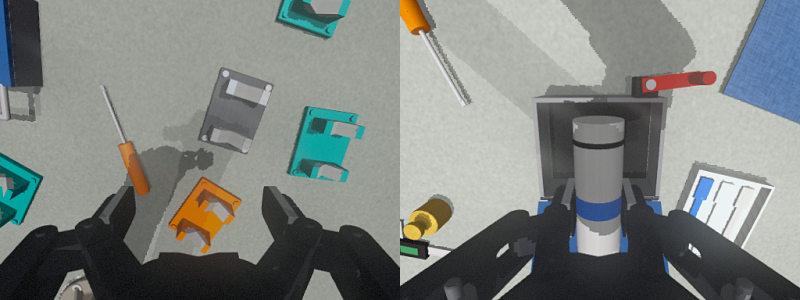

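The bar is held with a blue band between the pads. In w1 the predicted plate corners fall on the grey block at (235,110) in the view. Now a second measurement of the V-block, then the carry.

```bash
cat > m4.py <<'E'
from h import *
w=load('w1');t=load('top0')
def dark(d,b,z=12):
    x0,y0,x1,y1=b;h=cv2.cvtColor(d['img'],cv2.COLOR_RGB2HSV).astype(int);m=np.zeros(h.shape[:2],np.uint8)
    m[y0:y1,x0:x1]=((h[...,2]<128)&(h[...,1]<45))[y0:y1,x0:x1]*255
    m=cv2.morphologyEx(m,cv2.MORPH_CLOSE,np.ones((3,3)));c=max(cv2.findContours(m,0,1)[0],key=cv2.contourArea)
    print(cv2.boundingRect(c),np.array2string(np.array(sum(map(list,[*cv2.minAreaRect(np.array([plane(d,p,z)[:2] for p in c[:,0]],np.float32))[:2]]),[])),precision=1),cv2.minAreaRect(np.array([plane(d,p,z)[:2] for p in c[:,0]],np.float32))[2])
dark(w,(245,78,362,205));dark(t,(295,160,345,220))
T=[(308.6,173.4),(331.6,174.5),(307.5,207.5),(330.9,208.9)]
x0,y0=240,75;g=w['img'][y0:205,x0:360].astype(int);m=((g.min(2)>185)).astype(np.uint8)
n,_,st,ce=cv2.connectedComponentsWithStats(m)
W=[(c[0]+x0,c[1]+y0) for s,c in zip(st[1:],ce[1:]) if 4<s[4]<120]
for q in T:
    X0=plane(t,q,12);p=proj(w,X0)[0]
    if W:
        b=min(W,key=lambda u:np.hypot(*(u-p)));X,e=tri((t,q),(w,b));print('screw',p.round(1),np.round(b,1),X.round(1),np.round(e,1))
E
python3 m4.py
```

```text
(252, 86, 99, 112) [ 521.5 -154.3   92.4  125.9] 86.70195007324219
(304, 170, 31, 42) [ 522.8 -155.5   94.5  128.4] 88.38198852539062
screw [289.2  94.7] [288.4  94. ] [ 577.5 -123.6   11.6] [0.6 0.6]
screw [343.3 113.5] [288.4  94. ] [516.8 -58.1 706.4] [18.3 18.3]
screw [262.5 175. ] [311.6 193.4] [ 482.9 -125.8  148.2] [28. 28.]
screw [313.4 191.8] [311.6 193.4] [ 464.3 -188.9   19.3] [1.3 1.3]
```

Emit:
jog_arm(series=[[[0.009,-0.05,0,0,0,1,0],[0.017,-0.09,0,0,0,2,0],[0.025,-0.13,0,0,0,3,0],[0.033,-0.17,0,0,0,4,0],[0.041,-0.21,0,0,0,5,0],[0.049,-0.25,0,0,0,6,0],[0.057,-0.285,0,0,0,7,0],[0.062,-0.32,0,0,0,8.4,0]]])

```text
time: 12.7
tool_pos: [513.0, -78.7, 230.8]
eef_rot: [0.012, 1.0, -0.001, -0.001]
wrist_force: [-0.0, -0.2, -2.9]
finger_gap: 0.335
```

```bash
python3 - <<'E'
from h import *
d=snap('wrist','w10');print(d['s']['joint_positions'].round(2))
goto([[521.6,-154.1,160]],178.7)
E
python3 -c "
exec(open('m4.py').read().split('dark(w,')[0])
d=load('w10');v=np.array([521.6,-154.1]);P=proj(d,[[v[0]+a,v[1]+b,12] for a in(-62,62) for b in(-45,45)]);print(P.round(0).tolist())"
```

```text
[ 0.98  0.44 -1.14  1.91  0.45  1.09  1.21]
[[-0.011, -0.0653, 0.0704]] [-0.46, -0.18, -0.77] [513.2 -87.9 229.9] [-0.4 -8.4 -3.5] 0.334
[[136.0, 130.0], [224.0, 128.0], [152.0, 240.0], [230.0, 238.0]]
```

Run:
```python
from h import *
d=load('w10');im=cv2.resize(d['img'][100:270,90:300],(780,631),interpolation=2)[:590]
cv2.imwrite('pics/w10v.png',im[:,:,::-1])
```

View pics/w10v.png

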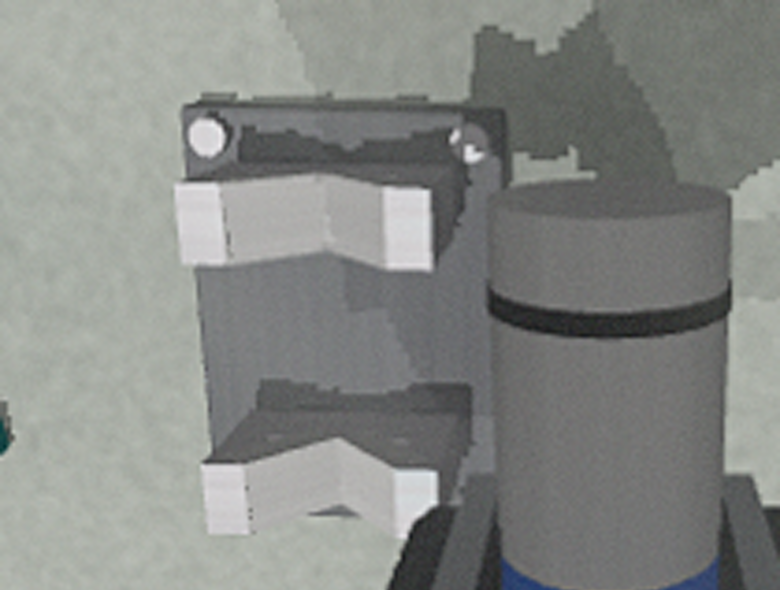

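The close view shows both steel V parts with lip corners readable (front part inner lips at x≈221–227 and 383–387, rear at 244–248 and 395–400 in the view). I fit the groove from these at z=52.

Run:
```python
from h import *
d=load('w10');f=lambda x,y:(90+x*210/780,100+y*170/631)
L=[plane(d,f(*p),52)[:2] for p in((221,183),(227,265),(244,462),(248,532))]
Rr=[plane(d,f(*p),52)[:2] for p in((383,185),(387,268),(395,470))]
B=[plane(d,f(*p),32)[:2] for p in((325,173),(330,248),(337,437),(340,508))]
for n,P in(('L',L),('R',Rr),('B',B)):
    P=np.array(P);print(n,P.round(1).tolist(),np.polyfit(P[:,0]-521.6,P[:,1],1).round(3))
print('front/back ends mean x',np.mean([L[0][0],L[3][0]]),np.mean([B[0][0],B[3][0]]))
# bar axis in hand: direction of side edges at axis height
g=d['s'];T=T_tool(g);print('grasp pt',(T@[0,0,54,1])[:3].round(1),'yaw tool x',np.degrees(np.arctan2(T[1,0],T[0,0])).round(2))
```

```text
L [[474.1, -172.6], [494.5, -173.7], [547.4, -176.2], [567.8, -177.7]] [-5.30000e-02 -1.75111e+02]
R [[475.6, -133.3], [496.2, -134.0], [550.4, -136.6]] [-4.50000e-02 -1.35285e+02]
B [[475.1, -152.7], [495.0, -153.3], [549.0, -156.8], [570.9, -158.2]] [-6.00000e-02 -1.55204e+02]
front/back ends mean x 520.9556367835554 523.006113069167
grasp pt [512.9 -78.8 176.8] yaw tool x 178.6
```

Groove: lip spacing measures 39.8 mm (given 40), centre (521.8, -155.2), yaw -3.0°. I move over it, settle and correct.

Emit:
jog_arm(series=[[[-0.004,-0.03,0.01,0,0,1.6,0],[-0.0105,-0.067,0.03,0,0,1.6,0],[-0.0105,-0.067,0.055,0,0,1.6,0],[-0.0105,-0.067,0.078,0,0,1.6,0],[-0.0105,-0.067,0.078,0,0,1.6,0],[-0.0105,-0.067,0.078,0,0,1.6,0],[-0.0105,-0.067,0.078,0,0,1.6,0],[-0.0105,-0.067,0.078,0,0,1.6,0]]])

```text
time: 13.42
tool_pos: [524.8, -142.1, 154.8]
eef_rot: [0.024, 1.0, -0.0, 0.002]
wrist_force: [0.8, -0.3, -1.5]
finger_gap: 0.33
```

Run:
```python
from h import *
goto([[521.8,-155.2,115],[521.8,-155.2,109]],177);d=snap('wrist','w11')
cv2.imwrite('pics/w11v.png',cv2.resize(d['img'][90:300,120:400],(800,600),interpolation=2)[:,:,::-1])
```

```text
[[0.0025, -0.0132, 0.0398], [0.0025, -0.0132, 0.0458]] [-0.04, 0.18, 0.22] [ 524.8 -142.1  154.8] [ 0.8 -0.3 -1.5] 0.33
```

View pics/w11v.png

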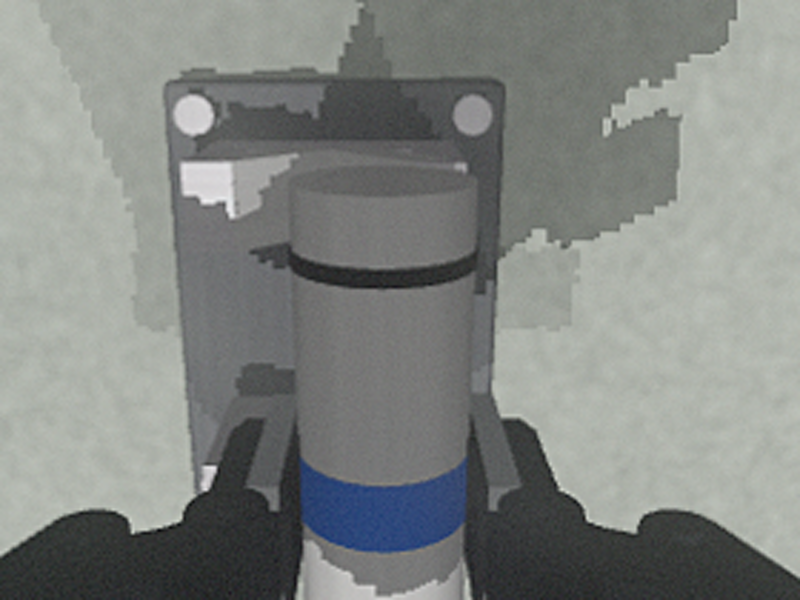

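The bar runs parallel to the plate, with the front end at (383,182) and the blue band at (383,505) in the view. It still needs about 13 mm towards -y. I check where it sits in the hand while correcting.

Run:
```python
from h import *
d=load('w11');T=T_tool(d['s']);zb=d['s']['tool_pos'][2]-55.7
for p in((383,182),):
    X=plane(d,(120+p[0]*.35,90+p[1]*.35),zb);print((np.linalg.inv(T)@[*X,1])[:3].round(1))
for v in(470,515): # band edges on the bar's top line (centre column)
    X=plane(d,(120+383*.35,90+(v+12)*.35),zb+15);print('band',(np.linalg.inv(T)@[*X,1])[:3].round(1))
```

```text
[53.  -0.5 55.5]
band [ 8.  -0.5 40.7]
band [-0.2 -0.5 40.7]
```

Emit:
jog_arm(series=[[[0.001,-0.006,0,0,0,0,0],[0.002,-0.013,0,0,0,0,0],[0.0025,-0.0132,0.01,0,0,0.2,0],[0.0025,-0.0132,0.02,0,0,0.2,0],[0.0025,-0.0132,0.03,0,0,0.2,0],[0.0025,-0.0132,0.035,0,0,0.2,0],[0.0025,-0.0132,0.035,0,0,0.2,0],[0.0025,-0.0132,0.035,0,0,0.2,0]]])

```text
time: 14.13
tool_pos: [520.2, -155.4, 117.3]
eef_rot: [0.026, 1.0, 0.0, -0.001]
wrist_force: [-0.7, 0.2, -2.9]
finger_gap: 0.334
```

Run:
```python
from h import *
goto([[521.8,-155.2,109]],177)
```

```text
[[-0.0016, 0.0003, 0.0083]] [0.04, -0.06, -0.01] [ 520.2 -155.4  117.3] [-0.7  0.2 -2.9] 0.334
```

Emit:
jog_arm(series=[[[-0.001,0,0.001,0,0,0,0],[-0.0015,0,0.002,0,0,0,0],[-0.0015,0,0.003,0,0,0,0],[-0.0015,0,0.004,0,0,0,0],[-0.0015,0,0.005,0,0,0,0],[-0.0015,0,0.006,0,0,0,0],[-0.0015,0,0.006,0,0,0,0],[-0.0015,0,0.006,0,0,0,0]]])

```text
time: 14.8
tool_pos: [521.9, -156.0, 112.0]
eef_rot: [0.027, 1.0, -0.0, -0.0]
wrist_force: [-0.1, 0.3, -3.0]
finger_gap: 0.328
```

Emit:
jog_arm(series=[[[0,0,0.0005,0,0,0,0],[0,0,0.001,0,0,0,0],[0,0,0.0015,0,0,0,0],[0,0,0.002,0,0,0,0],[0,0,0.002,0,0,0,0],[0,0,0.002,0,0,0,0],[0,0,0.002,0,0,0,0],[0,0,0.002,0,0,0,0]]])

```text
time: 15.47
tool_pos: [522.0, -156.0, 110.0]
eef_rot: [0.027, 1.0, -0.0, 0.0]
wrist_force: [0.1, -0.2, -2.8]
finger_gap: 0.33
```

Emit:
jog_arm(series=[[[0,0,0.0005,0,0,0,0],[0,0,0.001,0,0,0,0],[0,0,0.001,0,0,0,0],[0,0,0.001,0,0,0,0],[0,0,0.001,0,0,0,0],[0,0,0.001,0,0,0,0],[0,0,0.001,0,0,0,0],[0,0,0.001,0,0,0,0]]])

```text
time: 16.13
tool_pos: [522.2, -155.7, 109.1]
eef_rot: [0.027, 1.0, 0.0, 0.0]
wrist_force: [0.1, 1.8, -0.9]
finger_gap: 0.329
```

Emit:
jog_arm(series=[[[0,0,0.0005,0,0,0,0],[0,0,0.001,0,0,0,0],[0,0,0.001,0,0,0,0],[0,0,0.001,0,0,0,0],[0,0,0.001,0,0,0,0],[0,0,0.001,0,0,0,0],[0,0,0.001,0,0,0,0],[0,0,0.001,0,0,0,0]]])

```text
time: 16.8
tool_pos: [522.4, -155.3, 108.7]
eef_rot: [0.026, 1.0, 0.0, 0.0]
wrist_force: [-1.7, 2.7, 4.8]
finger_gap: 0.332
```

Emit:
jog_arm(series=[[[0,0.0004,0,0,0,0,0],[0,0.0008,0,0,0,0,0],[0,0.0008,0,0,0,0,0],[0,0.0008,0,0,0,0,0],[0,0.0008,0.0003,0,0,0,0],[0,0.0008,0.0005,0,0,0,0],[0,0.0008,0.0005,0,0,0,0],[0,0.0008,0.0005,0,0,0,0]]])

```text
time: 17.47
tool_pos: [522.4, -155.1, 108.6]
eef_rot: [0.026, 1.0, -0.001, 0.0]
wrist_force: [-2.9, 1.4, 9.8]
finger_gap: 0.329
```

```bash
python3 -c "
from h import *
s=arm.observe();print(s['wrist_force'],s['moment'],s['tool_pos'])"
```

```text
[-2.92628652  1.40950466  9.81699453] [0.28934274 0.57239872 0.11965773] [ 522.39384296 -155.14528249  108.60786166]
```

```bash
python3 -c "
from h import *
for n in ('w5','w8','w11'):
    s=load(n)['s'];print(n,s['wrist_force'].round(2),s['moment'].round(3))"
```

```text
w5 [ 0.63  0.35 -0.59] [-0.039 -0.003 -0.023]
w8 [0.05 0.38 0.14] [ 0.019 -0.034  0.004]
w11 [ 0.84 -0.34 -1.49] [-0.02   0.016  0.004]
```

Emit:
jog_arm(series=[[[0,0.0002,0,0,0.1,0,0],[0,0.0004,0,0,0.2,0,0],[0,0.0004,0,0,0.3,0,0],[0,0.0004,0,0,0.4,0,0],[0,0.0004,0,0,0.4,0,0],[0,0.0004,0,0,0.4,0,0],[0,0.0004,0,0,0.4,0,0],[0,0.0004,0,0,0.4,0,0]]])

```text
time: 18.13
tool_pos: [522.7, -155.2, 108.6]
eef_rot: [0.027, 1.0, -0.001, -0.003]
wrist_force: [-1.9, 1.5, 7.5]
finger_gap: 0.332
```

```bash
python3 -c "
from h import *
s=arm.observe();print(s['wrist_force'],s['moment'],s['tool_pos'])"
```

```text
[-1.94411298  1.45187286  7.54574287] [0.18178718 0.32041059 0.11591914] [ 522.71996667 -155.16802437  108.62182114]
```

Emit:
jog_arm(series=[[[0.0003,0.0003,0.0002,0,0,0,0],[0.0005,0.0006,0.0004,0,0,0,0],[0.0005,0.0006,0.0006,0,0,0,0],[0.0005,0.0006,0.0007,0,0,0,0],[0.0005,0.0006,0.0007,0,0,0,0],[0.0005,0.0006,0.0007,0,0,0,0],[0.0005,0.0006,0.0007,0,0,0,0],[0.0005,0.0006,0.0007,0,0,0,0]]])

```text
time: 18.8
tool_pos: [522.7, -155.1, 108.6]
eef_rot: [0.027, 1.0, -0.001, -0.002]
wrist_force: [-3.2, -0.5, 12.8]
finger_gap: 0.327
```

```bash
python3 -c "
from h import *
s=arm.observe();print(s['wrist_force'],s['moment'],s['tool_pos'])"
```

```text
[-3.15460481 -0.5274305  12.7819439 ] [-0.07529384  0.46163935  0.0767949 ] [ 522.68976561 -155.06465206  108.59820046]
```

Emit:
jog_arm(series=[[[0.0005,0,0.0001,0,0,0,0],[0.0008,0,0.0002,0,0,0,0],[0.0008,0,0.0002,0,0,0,0],[0.0008,0,0.0002,0,0,0,0],[0.0008,0,0.0002,0,0,0,0],[0.0008,0,0.0002,0,0,0,0],[0.0008,0,0.0002,0,0,0,0],[0.0008,0,0.0002,0,0,0,0]]])

```text
time: 19.47
tool_pos: [522.6, -155.1, 108.6]
eef_rot: [0.027, 1.0, -0.001, -0.002]
wrist_force: [-0.8, -0.4, 12.1]
finger_gap: 0.335
```

```bash
python3 -c "
from h import *
s=arm.observe();print(s['wrist_force'],s['moment'],s['tool_pos'])
d=snap('wrist','w12');e=snap('top','t12')
print(arm.observe()['wrist_force'])
a=cv2.resize(e['img'][140:240,150:360],(800,381),interpolation=2)
b=cv2.resize(d['img'][100:300,60:460],(800,400))[:215]
cv2.imwrite('pics/fin.png',np.vstack([a,b])[:,:,::-1])"
```

```text
[-0.78392079 -0.36568504 12.0838042 ] [-0.05035834  0.17137777  0.0666718 ] [ 522.56744578 -155.07075323  108.57904126]
[-1.18442796 -1.02013736 11.29639136]
```

View pics/fin.png

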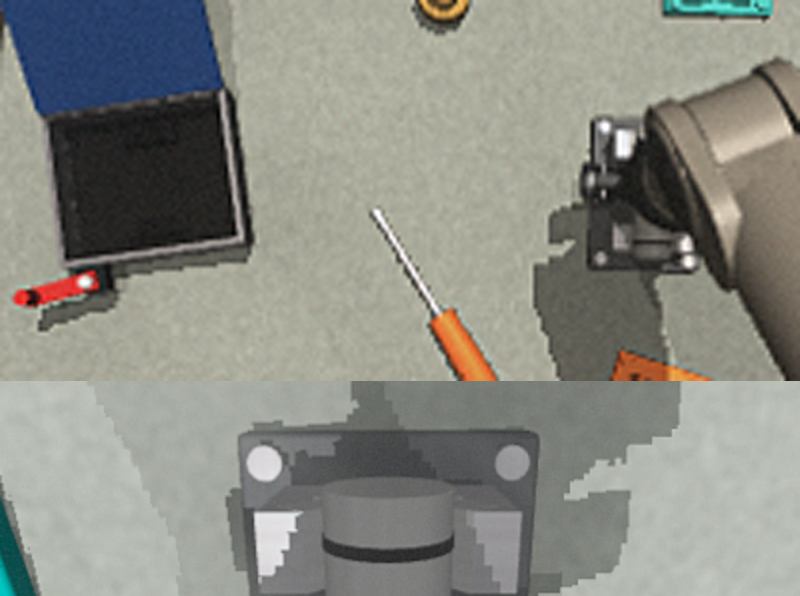

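The final view shows the bar seated in the groove with equal lips either side, front end a few mm past the front part, the case empty, and the lid and latch open. A touch more push is needed.

Emit:
jog_arm(series=[[[0,0.0001,0.0001,0,0,0,0],[0,0.0001,0.0003,0,0,0,0],[0,0.0001,0.0003,0,0,0,0],[0,0.0001,0.0003,0,0,0,0],[0,0.0001,0.0003,0,0,0,0],[0,0.0001,0.0003,0,0,0,0],[0,0.0001,0.0003,0,0,0,0],[0,0.0001,0.0003,0,0,0,0]]])

```text
time: 20.23
tool_pos: [522.6, -155.0, 108.6]
eef_rot: [0.027, 1.0, -0.002, -0.002]
wrist_force: [-3.1, 0.2, 13.6]
finger_gap: 0.331
```

Emit:
jog_arm(series=[[[0,0,0,0,0,0,0],[0,0,0,0,0,0,0],[0,0,0,0,0,0,0],[0,0,0,0,0,0,0],[0,0,0,0,0,0,0],[0,0,0,0,0,0,0],[0,0,0,0,0,0,0],[0,0,0,0,0,0,0]]])

```text
time: 20.9
tool_pos: [522.6, -155.0, 108.6]
eef_rot: [0.027, 1.0, -0.001, -0.002]
wrist_force: [-1.4, 0.2, 13.9]
finger_gap: 0.33
```

```bash
python3 -c "
from plant import arm
print(arm.observe()['wrist_force']);print(arm.hand_in())"
```

```text
[-1.42689701  0.20359326 13.8970476 ]
the job is handed in; nothing more can be done
None
```

The job is handed in after about 21 s of robot time. I swung the latch clear and opened the lid right back. The bar now lies in the steel V-block's groove, still gripped and pressed down.

**Final push:** the wrist reads 13.9 N downward. With the bar's weight (about 2.2 N), roughly 16 N bears on the groove. It read 13.6 N, then 13.9 N, over the last 0.7 s. The sideways force across the groove is 0.2 N, so both sloping faces appear to carry about equal load.

**Final pictures:** these were taken just before the last 0.3 mm of push.
- They show the bar seated parallel to the groove, with its front end just past the front part.
- I estimate it is centred along the groove to within about 4 mm.
- The latch points away from the case, the lid is back and the case is empty. The neighbouring things in view looked undisturbed.

**Checks that disagreed:**
- **Handle height:** my first two-view estimate came out too low, at about 44 mm against 63 mm. A closer picture agreed with 63 mm.
- **Bar height in the case:** two views gave 47 mm for the visible band, where its top should be at 52 mm, with the rays missing each other by 4 mm. The grasp still held.
- **Groove angle:** the top camera read about -1.5° and the wrist camera about -3°. I used -3°.
- **Force along the bar:** a small force of 1 to 3 N kept varying and was 1.4 N at the end. I take it to be friction.

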